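Load a clip strip into the bag clipper and close its cover rail

TASK

Load the long strip of aluminium bag clips into the bench clipper's magazine: push it back against the spring follower, let it down flat behind the lip at the nose and leave it there, then slide the cover rail fully home over it. Do not force the strip: a push that is clearly more than the light spring needs damages it. Leave the short part-used strip and the other things on the counter where they are.

Things in the scene. Friction and masses are not known exactly. Their poses are not given: they have to be found in the camera images.
- strip: Full strip of aluminium bag clips, a ribbed bar 110 mm long (its x), 14 mm wide (y), 28 mm high (z), about 90 g, standing upright on the counter, to the left or the right of the clipper. Both ends are alike. Origin: centre of its underside.
- offcut: Short part-used strip of the same section, only 60 mm long (x), 14 mm wide, 28 mm high, lying on the other side of the clipper; leave it alone. Origin: centre of its underside.
- clipper: Bench bag clipper fixed to the counter, grey base 80 mm wide, x -75 to +300 mm. Origin: on the counter under the nose end of its magazine, an open-topped channel along x, centred on y = 0. x runs from the nose (low anvil jaws, top at z 32 mm) to the rear, z up. Guide bars at y 20 to 25 mm each side reach z 37 mm.
- nose (a point): Nominal nose end of the channel, on its floor, 30 mm above the counter; axes as the clipper's. Channel 18 mm wide inside, walls 3 mm thick and 10 mm high, flaring to 13 mm. Across the end a lip, inner face nominally here, 4 mm thick (to -x), 7 mm high. The channel insert (with lip, follower, shoulders) is clamped up to 18 mm either way along x from nominal: unmeasured, to be felt; it does not move.
- follower_rest (a point): Nominal place (on the channel floor, 85 mm behind the lip's inner face; off by the same unmeasured 18 mm at most) of the front face of the spring follower at rest: a brass plate 9 mm wide, 1 to 26 mm above the floor. Pushed to +x by the strip it resists with about 3 N at first, 5 N when 28 mm back, plus 0.8 N per 10 mm/s of speed (damped). Unless it is pushed back, the strip does not fit.
- backstop (a point): Nominal place (on the floor, 113.5 mm behind the lip's inner face, same unmeasured offset) of two rigid shoulders, 27 mm high, either side of the follower, where the strip's rear end stops hard. The strip's front end then clears the lip by 3.5 mm and it can be let down to the floor; once let go, the spring pushes it forward against the lip.
- rail (a joint): Travel of the cover rail in m: 0 fully open (rearward), 0.135 fully home towards the nose; it starts between 0 and 0.01. It slides along the clipper's -x with 4 N of friction and stays where it is left. Inverted U, 120 mm long, 38 mm wide, underside 60.5 mm above the counter, 2.5 mm above a seated strip; it strikes a strip that is not down. Front edge at clipper x 150 mm when open.
- rail_grip (a point): Middle of the rail's upright black plastic grip fin: 24 mm long along clipper x, 12 mm wide (y), 32 mm high; this point is 14 mm below the fin's top and 18 mm above the rail's roof (82 mm above the counter), 25 mm behind the rail's front edge. Axes as the clipper's.
- cheese: Block of cheese 70 x 120 x 55 mm on a wooden board. Origin: centre of its underside.
- bowl: Small green plastic bowl, 110 mm across, 50 mm high. Origin: centre of its underside.
- jar: Closed amber glass jar, 56 mm across, 85 mm high. Origin: centre of its underside.
- cup: Clear plastic cup, 72 mm across, 85 mm high. Origin: centre of its underside.
- spatula: Kitchen spatula lying flat along its own x. Origin: centre of its underside.
Things that resemble listed ones, but are neither listed nor needed, are in the scene too. What is shaped like the strip but orange, turquoise or yellow is not meant.

How it is judged (in metres and radians):
On the way, in this order (a step that is already met when the one before it is completed fails the run):
1. the strip sits flat on the magazine floor behind the lip, let go, while the rail is still open (x of strip in the frame of clipper between 0.033 and 0.079 m and y of strip in the frame of clipper between -0.004 and 0.004 m and z of strip in the frame of clipper between 0.026 and 0.0325 m and angle between the x axis of strip and the x axis of clipper, either way round below 0.06 rad and angle between strip's own z axis and vertical below 0.06 rad and value of joint rail below 0.03 m and contact force between the fingers and strip below 0.3 N), for 0.2 s.
2. the rail is fully home over the strip (value of joint rail above 0.13 m), for 0.2 s.
At the end, for the whole second after the job is handed in: The long strip rests flat on the magazine floor behind the lip (underside within 2.5 mm of the floor, within 4 mm of the channel's centre line, level and in line within 0.06 rad), spring-held anywhere the insert's clamping allows, and the rail is within 5 mm of fully home (x of strip in the frame of clipper between 0.033 and 0.079 m and y of strip in the frame of clipper between -0.004 and 0.004 m and z of strip in the frame of clipper between 0.026 and 0.0325 m and angle between the x axis of strip and the x axis of clipper, either way round below 0.06 rad and angle between strip's own z axis and vertical below 0.06 rad and value of joint rail above 0.13 m and linear speed of strip below 0.01 m/s); the robot touches nothing.
It fails at once if the strip is forced: more than 25 N of contact in all between it and the clipper (contact force between strip and clipper above 25 N).
It fails at once if the short strip or another bystander is shifted by more than 30 mm (distance of any of offcut, cheese, bowl, jar, cup, spatula from where it was at the start of the episode above 0.03 m).
It also fails if it takes over 64 s, if anything falls off the work surface, if the arm or the gripper's body presses on something with over 40 N, if the wrist force passes 120 N, or if a joint passes its speed limit or range.

ROBOT

A 7-joint arm with a two-finger parallel gripper is mounted at the origin on the work surface. World frame = base frame: x ahead of the robot, y to its left, z up, the work surface at z = 0. Lengths are in mm, angles in degrees, forces in N, time in s.
With the tool pointing down it reaches from about 400 to 900 mm from the base axis. Payload 5.6 kg.
Tool frame: the origin (TCP) lies midway between the tips of the shut fingers; the grasp point (between the pads) lies 19 mm behind it; z points along the fingers, y is the direction in which the jaws open and shut (so a half turn about z gives the same grasp; the last joint's range is limited). The gripper opens to 92 mm and grips with 3 to 60 N. Pads are 20 mm wide; open, the fingers measure 128 mm over their backs; the gripper's body (75 mm by 189 mm) begins 69 mm behind the grasp point.
Start: joints at [63.426, 26.786, -0.665, 91.828, 0.344, 61.387, -3.226], TCP at [265.48, -593.321, 214.592] pointing down, gripper open.
Joint ranges: [-144.91, 144.91], [-17.63, 115.5], [-89.93, 88.59], [15.96, 139.68], [-74.01, 254.01], [8.47, 105.57], [-167.45, 167.45]. Speed limits (degrees/s): [147.25, 147.25, 180, 180, 180, 180, 180].

INTERFACE

Orientations are given as [roll, pitch, yaw] about the fixed x, y, z axes, in that order (R = Rz(yaw) Ry(pitch) Rx(roll)).
In Python, from bench import manip, imaging, close_job gives the robot as it stands. The module is installed in compiled form; this text tells all that it offers.
- The arm moves only by the shell command python3 -m jog 'ROWS' [FORCE]. ROWS is JSON, one flat list of numbers, 5 for each row, row after row: the closure, from 0 (fully open) to 1 (shut), then the shift along the tool's x, y, z in cm, then the turn about the tool's z in units of 5 degrees (1.0 is 5 degrees). In form: [grip, x, y, z, roll, grip, x, y, z, roll, ...]. A call has 1 to 10 rows; each row shifts and turns the commanded pose from where the row before left it, along the tool's axes as they then stand; what a row does not reach is not made up. A row lasts 1/10 s, in which the tool goes at most 50 mm and 8.59 degrees, less where a joint would pass 70% of its speed; a pose out of reach is approached as far as the arm can. A call is refused whole if a number of a shift passes 5 or a number of a turn 1, either way. A call with a gripper value outside its range is refused whole. The fingers move at their own pace and stop on an object; FORCE is the grip in N (left out, the last holds). Time passes only in rows, so rows that do not move let the fingers close. It gives the time, the measured TCP pose, the force and the opening at its end, in the units of the state.
- manip.get_obs(): the state, without advancing time (a new reading comes with each control period).
- imaging.grab_frame(name): name is "side" or "top"; returns a dict with "frame" (420x560x3 uint8, red, green, blue), "depth" (420x560 float32, mm along the optical axis (not along the pixel's ray), 0 where there is no reading), "camera_matrix" (3x3 intrinsics, pixels), "dist_coeffs" ([k1, k2, p1, p2, k3] as OpenCV has them; the pictures are not rectified), "T" (4x4, takes a point from camera to world coordinates). Camera axes: x right, y down, z forward; pixel columns grow to the right and rows downward; lengths in mm; the calibration is good to about 2 mm. A picture is of the moment at which its call begins.
- close_job(): hands the job in, once; it reports no verdict.
The state is a dict: "time_s": time; "q": joint angles; "joint_velocities": joint speeds; "tau": joint torques, N m; "tool_pos": TCP position; "tool_rot": TCP orientation; "wrist_force": force on the tool from outside, world axes, zero at the start; "moment": the same for the moment, N m; "opening": finger opening in mm.
Only numpy, scipy, OpenCV 4.12 (cv2) and the standard library are available. Lean on these libraries where they do the work, as an engineer would, in place of code of your own. Each camera call takes 0.05 s, during which the arm holds its last target.

## Working session

There is one attempt and no reset: what is moved stays moved. The work goes in short steps, Python scripts to look and compute and a shell command to move; the robot and the scene stay as the last step left them, time stands still between calls to the robot, and variables do not carry over. Pictures are saved under pics/ and viewed, and the job is handed in when it is done.

```bash
mkdir -p pics; python3 - <<'E'
from bench import manip, imaging
import cv2,numpy as np
print(manip.get_obs())
for n in ("side","top"):
    f=imaging.grab_frame(n)
    np.savez(f"{n}0.npz",**f)
    cv2.imwrite(f"pics/{n}0.png",cv2.resize(f["frame"][:,:,::-1],(800,600),interpolation=cv2.INTER_CUBIC))
    print(n,f["camera_matrix"],f["dist_coeffs"],f["T"])
E
```

```text
{'time_s': 0.0, 'q': array([63.42428555, 26.83531465, -0.66435217, 91.88053154,  0.34409457,
       61.3853362 , -3.22838904]), 'joint_velocities': array([ 0.0250586 ,  0.01034358,  0.02835473,  0.03753226,  0.11004755,
       -0.04951254, -0.00703172]), 'tau': array([ 2.25151916e-04, -5.20583510e+01, -1.24192511e-02, -2.43753737e+01,
       -5.66103752e-02,  1.73073099e-02,  1.85348995e-04]), 'tool_pos': array([ 265.23460038, -592.79343995,  213.65091288]), 'tool_rot': array([-1.79901062e+02,  7.46290371e-03,  2.41054591e+01]), 'wrist_force': array([-0.34125126, -0.73005259,  0.58784623]), 'moment': array([ 0.02815547, -0.01865085,  0.0150227 ]), 'opening': 91.85709066202779}
side [[389.8296063    0.         280.01381289]
 [  0.         389.8296063  211.52659486]
 [  0.           0.           1.        ]] [-0.00030717  0.          0.          0.          0.        ] [[-9.96950199e-01 -6.70290797e-02  3.99675211e-02  4.83095945e+02]
 [-7.71672118e-02  7.70306062e-01 -6.32987987e-01  5.54441245e+02]
 [ 1.16413784e-02 -6.34141682e-01 -7.73129229e-01  7.86357986e+02]
 [ 0.00000000e+00  0.00000000e+00  0.00000000e+00  1.00000000e+00]]
top [[495.24493543   0.         272.14829202]
 [  0.         495.24493543 209.32319017]
 [  0.           0.           1.        ]] [0.03561897 0.         0.         0.         0.        ] [[ 1.33174141e-02 -9.92836558e-01  1.18735906e-01  3.63782191e+02]
 [-9.99789854e-01 -1.13707428e-02  1.70574036e-02 -3.50481646e+01]
 [-1.55850984e-02 -1.18938115e-01 -9.92779346e-01  1.25397464e+03]
 [ 0.00000000e+00  0.00000000e+00  0.00000000e+00  1.00000000e+00]]
```

View pics/side0.png

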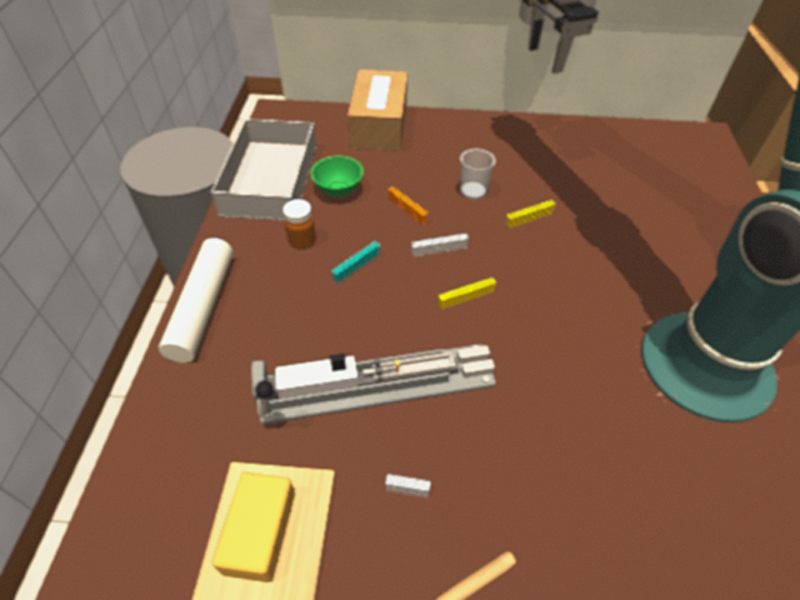

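View pics/top0.png

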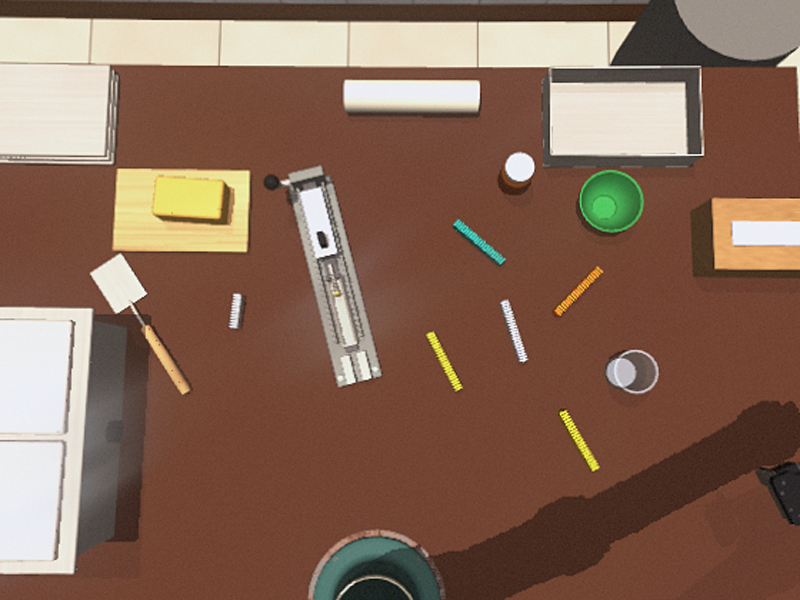

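The strip candidates in the top view are silver (514,331), silver short (236,310), yellow (445,361) and (579,440), turquoise (480,242) and orange (579,291). The only long silver bar is the one at (514,331), and the short silver one is the offcut. I'll confirm with a crop and measure.

```bash
cat > h.py <<'E'
import numpy as np,cv2
def pix2w(f,uv,z=None,depth=None):
    uv=np.asarray(uv,float).reshape(-1,2)
    n=cv2.undistortPoints(uv.reshape(-1,1,2),f["camera_matrix"],f["dist_coeffs"]).reshape(-1,2)
    r=np.c_[n,np.ones(len(n))]; T=f["T"]; d=r@T[:3,:3].T; o=T[:3,3]
    if depth is None: t=(z-o[2])/d[:,2]
    else: t=np.asarray(depth,float)
    return o+d*t[:,None]
def w2pix(f,p):
    Ti=np.linalg.inv(f["T"]); p=np.asarray(p,float).reshape(-1,3)
    r,_=cv2.Rodrigues(Ti[:3,:3]); return cv2.projectPoints(p,r,Ti[:3,3],f["camera_matrix"],f["dist_coeffs"])[0].reshape(-1,2)
E
python3 - <<'E'
from h import *
f=dict(np.load("top0.npz")); im=f["frame"]; D=f["depth"]
def cloud(u0,u1,v0,v1):
    v,u=np.mgrid[v0:v1,u0:u1]; d=D[v0:v1,u0:u1]
    P=pix2w(f,np.c_[u.ravel(),v.ravel()],depth=d.ravel()); return P.reshape(v1-v0,u1-u0,3)
for name,(u0,u1,v0,v1) in dict(strip=(340,380,200,262),off=(150,180,195,240)).items():
    P=cloud(u0,u1,v0,v1); c=im[v0:v1,u0:u1].astype(int)
    hsv=cv2.cvtColor(im[v0:v1,u0:u1],cv2.COLOR_RGB2HSV)
    m=(P[...,2]>18)
    print(name,m.sum(),np.percentile(P[...,2][m],[5,50,95]))
    q=P[m][:,:2].astype(np.float32); print(cv2.minAreaRect(q),q.min(0),q.max(0))
a=im[190:280,330:430]; b=im[110:280,190:280]
cv2.imwrite("pics/strip_crop.png",cv2.resize(a[:,:,::-1],None,fx=6,fy=6,interpolation=cv2.INTER_CUBIC))
cv2.imwrite("pics/clip_crop.png",cv2.resize(b[:,:,::-1],None,fx=3.5,fy=3.5,interpolation=cv2.INTER_CUBIC))
P=cloud(190,280,110,280)
Z=P[...,2]; cv2.imwrite("pics/clip_z.png",cv2.resize(np.clip(Z*2.5,0,255).astype(np.uint8),None,fx=3.5,fy=3.5,interpolation=cv2.INTER_NEAREST))
m=(Z>5); q=P[m][:,:2].astype(np.float32); print(cv2.minAreaRect(q))
E
```

```text
strip 258 [21.89721214 26.31881825 31.93092167]
((427.81329345703125, -131.8126678466797), (109.56632995605469, 222.64447021484375), 17.113330841064453) [ 363.7822  -253.72894] [511.73743  -35.048164]
off 143 [21.68207561 25.95542183 31.64857233]
((416.70947265625, 124.51213073730469), (331.31414794921875, 57.21933364868164), 61.85039520263672) [363.7822   -35.048164] [516.14386 265.21454]
((554.9073486328125, 81.5169906616211), (433.6308898925781, 226.1997833251953), 2.3907532691955566)
```

View pics/strip_crop.png

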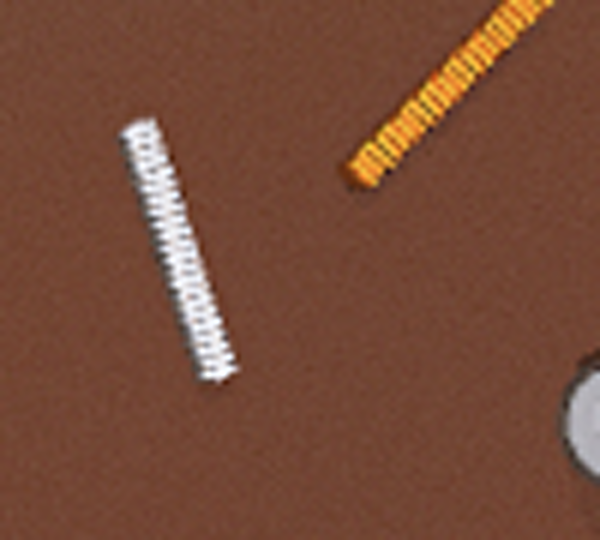

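View pics/clip_crop.png

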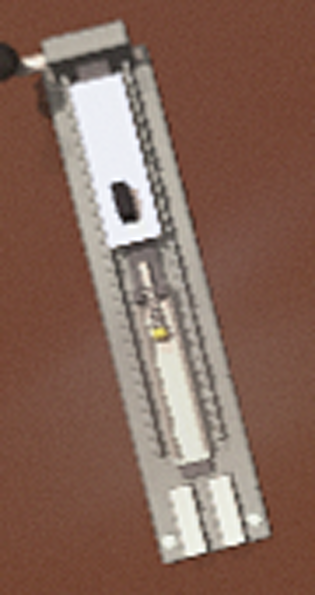

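View pics/clip_z.png

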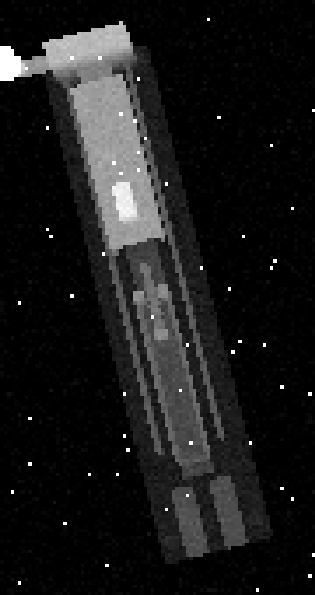

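The crop shows a silver bar about 110 mm long at crop (180,250), the only long silver one. In the clipper crop the nose jaws are at (200,515), the brass follower at (158,330) and the black fin at (125,200). Next I'll fit poses from cleaned depth.

```bash
cat > fit.py <<'E'
from h import *
f=dict(np.load("top0.npz")); im=f["frame"]; D=f["depth"].copy()
D=cv2.medianBlur(D,3)
v,u=np.mgrid[0:420,0:560]
P=pix2w(f,np.c_[u.ravel(),v.ravel()],depth=D.ravel()).reshape(420,560,3); Z=P[...,2]
hsv=cv2.cvtColor(im,cv2.COLOR_RGB2HSV)
def rect(mask,z,name):
    n,l,s,c=cv2.connectedComponentsWithStats(mask.astype(np.uint8)); k=1+np.argmax(s[1:,4]); mm=(l==k).astype(np.uint8)
    cn=max(cv2.findContours(mm,cv2.RETR_EXTERNAL,cv2.CHAIN_APPROX_NONE)[0],key=len).reshape(-1,2)
    q=pix2w(f,np.argwhere(mm)[:,::-1],z=z)[:,:2]
    c=q.mean(0); w,V=np.linalg.eigh(np.cov((q-c).T)); a=V[:,1]; 
    ang=np.degrees(np.arctan2(a[1],a[0])); r=cv2.minAreaRect(pix2w(f,cn,z=z)[:,:2].astype(np.float32))
    print(name,mm.sum(),"zmed",np.median(Z[mm>0]).round(1),"cent",c.round(1),"ang",ang.round(2),"len~",np.sqrt(12*w).round(1),"rect",r)
def box(u0,u1,v0,v1):
    m=np.zeros((420,560),bool); m[v0:v1,u0:u1]=1; return m
sat=hsv[...,1]; val=hsv[...,2]
for n,b,z in (("strip",(340,380,200,262),28),("offcut",(150,180,195,240),28)):
    rect(box(*b)&(sat<90)&(val>110),z,n)
    rect(box(*b)&(Z>14)&(Z<40),z,n+"_z")
cb=box(190,285,110,285)
rect(cb&(Z>6)&(Z<100),20,"clipper")
print(np.median(Z[box(228,232,195,200)]))
rect(box(205,240,125,183)&(Z>55)&(Z<75),64,"rail")
rect(box(215,235,155,185)&(Z>80)&(Z<110),96,"fin")
for nm,b in (("jaw",(235,265,245,275)),):
    rect(box(*b)&(Z>24)&(Z<45),32,nm)
# bars z>30 lower part
vv=np.argwhere(box(215,265,185,245)&(Z>30)); 
np.save("P.npy",P)
E
python3 fit.py
```

```text
strip 276 zmed 25.7 cent [ 459.7 -230. ] ang -162.36 len~ [ 15.4 110.8] rect ((458.31396484375, -229.9014434814453), (111.34207916259766, 16.49127197265625), 17.940383911132812)
strip_z 262 zmed 25.8 cent [ 457.7 -230.1] ang -162.59 len~ [ 14.6 108.9] rect ((457.88055419921875, -230.0575714111328), (108.9814224243164, 14.888864517211914), 17.93747329711914)
offcut 156 zmed 25.2 cent [487.6 254.5] ang 175.55 len~ [15.7 62.3] rect ((488.06903076171875, 254.62330627441406), (15.820817947387695, 61.15018081665039), 85.11697387695312)
offcut_z 143 zmed 25.2 cent [486.7 254.3] ang 174.66 len~ [15.1 59.1] rect ((486.7960510253906, 254.41934204101562), (15.815250396728516, 58.6491584777832), 85.1100845336914)
clipper 4799 zmed 26.5 cent [552.1  85. ] ang -164.32 len~ [ 79.4 390.4] rect ((554.01904296875, 93.2335205078125), (391.5038146972656, 96.13046264648438), 15.406699180603027)
39.48040351155248
rail 692 zmed 63.2 cent [639.6 108.6] ang -164.56 len~ [ 39.6 120.7] rect ((637.9846801757812, 108.11740112304688), (120.40108489990234, 38.13166427612305), 15.234601974487305)
fin 55 zmed 93.9 cent [602.6  98.3] ang -161.65 len~ [12.1 25.6] rect ((602.5931396484375, 98.22994232177734), (25.9213809967041, 12.122879028320312), 15.122602462768555)
jaw 129 zmed 31.1 cent [387.7  54.5] ang -164.05 len~ [15.8 48.2] rect ((387.6526794433594, 54.15946960449219), (49.367855072021484, 16.082027435302734), 15.31340217590332)
```

```bash
cat > fit2.py <<'E'
from fit import *
from scipy.optimize import least_squares
f2=dict(np.load("side0.npz"))
# edge/lateral profile: for assumed yaw, sample along clipper lateral lines at z plane
g=cv2.cvtColor(im,cv2.COLOR_RGB2GRAY).astype(np.float32); g2=cv2.cvtColor(f2["frame"],cv2.COLOR_RGB2GRAY).astype(np.float32)
def unwarp(f,img,x0,y0,yaw,z,xs,ys):
    c,s=np.cos(np.radians(yaw)),np.sin(np.radians(yaw))
    X,Y=np.meshgrid(xs,ys); W=np.stack([x0+c*X-s*Y,y0+s*X+c*Y,np.full_like(X,z)],-1).reshape(-1,3)
    p=w2pix(f,W).reshape(X.shape+(2,)).astype(np.float32)
    return cv2.remap(img,p[...,0],p[...,1],cv2.INTER_CUBIC)
E
cat > t.py <<'E'
from fit2 import *
yaw=15.35; c,s=np.cos(np.radians(yaw)),np.sin(np.radians(yaw))
# guess origin: fin center minus (175 - r)*axis , r~5
o=np.array([602,98.2])-170*np.array([c,s]); print("guess o",o)
xs=np.arange(-100,330,1.); ys=np.arange(-60,60,1.)
for nm,F in (("top",f),("side",f2)):
    for z in (12,37):
        I=unwarp(F,F["frame"][:,:,::-1].copy(),*o,yaw,z,xs,ys)
        I=cv2.resize(I,None,fx=1.8,fy=1.8)
        for X in range(-75,301,25): cv2.line(I,(int((X+100)*1.8),0),(int((X+100)*1.8),4 if X%75 else 12),(0,255,0),1)
        cv2.line(I,(0,108),(774,108),(0,0,255),1)
        globals()[nm+str(z)]=I
cv2.imwrite("pics/unw.png",np.vstack([top12,top37]))
cv2.imwrite("pics/unws.png",np.vstack([side12,side37]))
m=Z[np.r_[180:240]][:,210:275]
print("base z",np.histogram(Z[cb&(Z>4)&(Z<45)],bins=np.arange(4,46,2)))
E
python3 t.py | tail -5
```

```text
jaw 129 zmed 31.1 cent [387.7  54.5] ang -164.05 len~ [15.8 48.2] rect ((387.6526794433594, 54.15946960449219), (49.367855072021484, 16.082027435302734), 15.31340217590332)
guess o [438.06444765  53.19850363]
base z (array([  32,   70,  299, 1076,  614,  166,   33,   14,   10,   34,   62,
         98,  248,  262,  220,  149,  128,  107,   31,   31]), array([ 4,  6,  8, 10, 12, 14, 16, 18, 20, 22, 24, 26, 28, 30, 32, 34, 36,
       38, 40, 42, 44]))
```

View pics/unw.png

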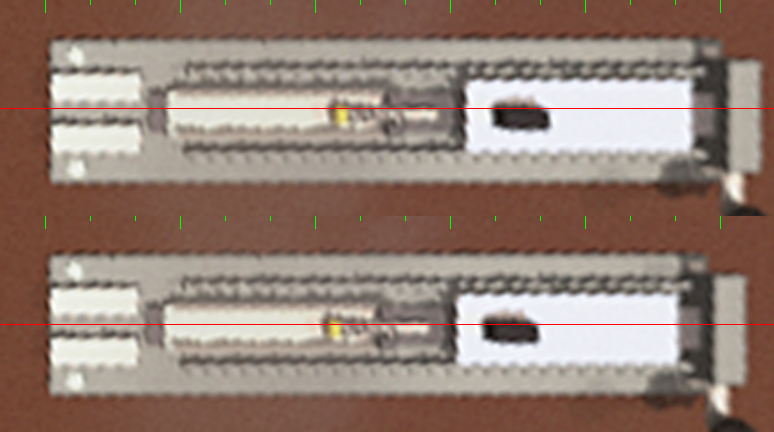

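View pics/unws.png

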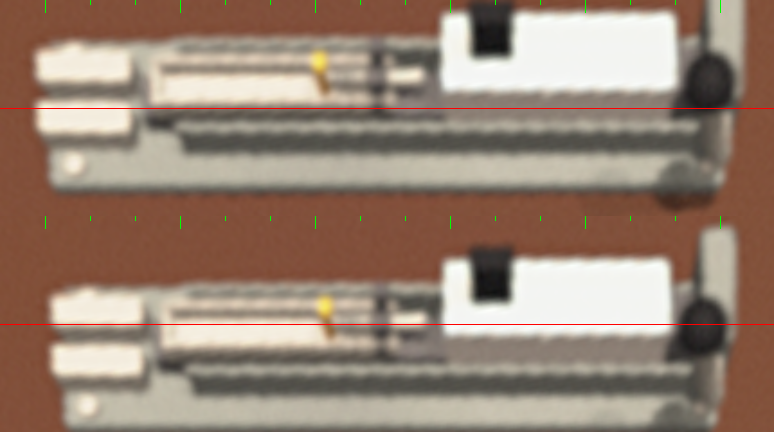

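```bash
cat > t2.py <<'E'
from fit2 import *
yaw=15.35; o=np.array([438.06,53.2])
ys=np.arange(-60,60,.25)
sat=cv2.cvtColor(im,cv2.COLOR_RGB2HSV)[...,1].astype(np.float32)
sat2=cv2.cvtColor(f2["frame"],cv2.COLOR_RGB2HSV)[...,1].astype(np.float32)
for nm,F,S in (("top",f,sat),("side",f2,sat2)):
  for a,b in ((-65,0),(0,60),(60,120),(120,180),(180,240)):
    pr=unwarp(F,S,*o,yaw,12.,np.arange(a,b,1.),ys).mean(1)
    th=(pr[:20].mean()+np.median(pr[200:280]))/2
    i=np.where(pr<th)[0]; print(nm,a,b,"base edges",ys[i[0]],ys[i[-1]],"centre",(ys[i[0]]+ys[i[-1]])/2)
# rail at z 64, white
V=cv2.cvtColor(im,cv2.COLOR_RGB2GRAY).astype(np.float32)
for a,b in ((150,180),(190,220),(220,255)):
    pr=unwarp(f,V,*o,yaw,64.,np.arange(a,b,1.),ys).mean(1); i=np.where(pr>200)[0]; print("rail",a,b,ys[i[0]],ys[i[-1]],(ys[i[0]]+ys[i[-1]])/2)
for a,b in ((-65,-50),(-50,-35)):
    pr=unwarp(f,V,*o,yaw,32.,np.arange(a,b,1.),ys).mean(1); i=np.where(pr>205)[0]; print("jaws",a,b,ys[i[0]],ys[i[-1]],(ys[i[0]]+ys[i[-1]])/2)
xs=np.arange(-100,320,.5)
pr=unwarp(f,sat,*o,yaw,12.,xs,np.arange(-34,-24,1.)).mean(0); i=np.where(pr<90)[0]; print("base front/rear",xs[i[0]],xs[i[-1]])
pr=unwarp(f,V,*o,yaw,64.,xs,np.arange(-10,-6,1.)).mean(0); i=np.where(pr>200)[0]; print("rail front/rear",xs[i[0]],xs[i[-1]])
pr=unwarp(f,V,*o,yaw,30.,xs,np.arange(-4,6,1.)).mean(0); print("channel", dict(zip(xs[(xs>-15)&(xs<110)][::2],pr[(xs>-15)&(xs<110)][::2].astype(int))))
E
python3 t2.py | tail -18; python3 - <<'E'
import sys
E
```

```text
top -65 0 base edges -38.75 41.5 centre 1.375
top 0 60 base edges -38.5 41.0 centre 1.25
top 60 120 base edges -39.25 41.5 centre 1.125
top 120 180 base edges -39.0 41.25 centre 1.125
top 180 240 base edges -39.0 41.25 centre 1.125
side -65 0 base edges -38.25 47.0 centre 4.375
side 0 60 base edges -40.5 47.0 centre 3.25
side 60 120 base edges -40.75 46.75 centre 3.0
side 120 180 base edges -52.5 46.25 centre -3.125
side 180 240 base edges -55.0 46.5 centre -4.25
rail 150 180 -17.0 20.25 1.625
rail 190 220 -17.25 20.0 1.375
rail 220 255 -17.0 20.0 1.5
jaws -65 -50 -31.75 35.25 1.75
jaws -50 -35 -19.25 22.75 1.75
base front/rear -73.0 302.0
rail front/rear -71.5 267.0
channel {np.float64(-14.5): np.int64(126), np.float64(-13.5): np.int64(125), np.float64(-12.5): np.int64(120), np.float64(-11.5): np.int64(112), np.float64(-10.5): np.int64(110), np.float64(-9.5): np.int64(130), np.float64(-8.5): np.int64(171), np.float64(-7.5): np.int64(210), np.float64(-6.5): np.int64(229), np.float64(-5.5): np.int64(231), np.float64(-4.5): np.int64(228), np.float64(-3.5): np.int64(226), np.float64(-2.
[... 3014 characters left out ...]
.float64(89.5): np.int64(157), np.float64(90.5): np.int64(141), np.float64(91.5): np.int64(137), np.float64(92.5): np.int64(146), np.float64(93.5): np.int64(150), np.float64(94.5): np.int64(145), np.float64(95.5): np.int64(134), np.float64(96.5): np.int64(129), np.float64(97.5): np.int64(129), np.float64(98.5): np.int64(131), np.float64(99.5): np.int64(139), np.float64(100.5): np.int64(148), np.float64(101.5): np.int64(145), np.float64(102.5): np.int64(135), np.float64(103.5): np.int64(135), np.float64(104.5): np.int64(150), np.float64(105.5): np.int64(164), np.float64(106.5): np.int64(166), np.float64(107.5): np.int64(156), np.float64(108.5): np.int64(146), np.float64(109.5): np.int64(140)}
```

```bash
python3 -m jog '[0,0,0,0,0.64, 0,0,0,0,0.63, 0,3.5,-3.5,0,0, 0,3.5,-3.5,0,0, 0,3.5,-3.5,0,0, 0,3.5,-3.5,0,0, 0,3.5,-3.5,0,0, 0,3.5,-3.5,0,0, 0,3.5,-3.5,0,0, 0,3.5,-3.5,0,0]' 40
```

```text
time_s: 1.1
tool_pos: [447.1, -239.3, 214.5]
tool_rot: [180.0, 0.0, 17.7]
wrist_force: [0.3, -0.3, 0.5]
opening: 91.7
```

```bash
python3 -m jog '[0.4,0,0,2.5,0, 0.4,0.5,-0.2,3,0, 0.4,0,0,3,0, 0.4,0,0,2,0, 0.4,0,0,0,0]'; python3 - <<'E'
from bench import manip
from h import *
s=manip.get_obs(); print(s)
d=np.array([458,-230])-s["tool_pos"][:2]; y=np.radians(s["tool_rot"][2]); print("dx,dy mm",d@[np.cos(y),np.sin(y)],d@[np.sin(y),-np.cos(y)])
E
```

```text
time_s: 1.6
tool_pos: [448.7, -236.7, 106.8]
tool_rot: [-179.7, 0.3, 17.8]
wrist_force: [0.3, -0.2, -0.3]
opening: 55.2
{'time_s': 1.6, 'q': array([ 31.78949633,  22.37197582,  -9.30948309, 115.89782303,
         5.20320834,  42.47767345, -52.919973  ]), 'joint_velocities': array([ 0.32588366, -2.77965686, -0.28305115, -2.48327968, -0.47901385,
        2.06965916,  0.41569989]), 'tau': array([-1.94948763e-01, -4.07900012e+01, -1.42953079e+00, -1.86857396e+01,
        2.28268054e-02, -4.09208005e-01, -5.62889292e-02]), 'tool_pos': array([ 448.68629236, -236.71730498,  106.82716418]), 'tool_rot': array([-179.74797583,    0.26173609,   17.7755432 ]), 'wrist_force': array([ 0.34033688, -0.23939954, -0.26633909]), 'moment': array([ 0.02520848,  0.0158887 , -0.07324633]), 'opening': 55.21401423476943}
dx,dy mm 10.919787683392597 -3.553248266310989
```

```bash
python3 -m jog '[0.4,1.1,-0.36,1.5,0, 0.4,0,0,2.5,0, 0.4,0,0,2.5,0, 0.4,0,0,1.5,0, 0.4,0,0,0.6,0, 0.4,0,0,0,0, 0.4,0,0,0,0]'; python3 - <<'E'
from bench import manip,imaging
from h import *
s=manip.get_obs(); print(s["tool_pos"],s["tool_rot"])
for n in ("top","side"):
    f=imaging.grab_frame(n); np.savez(n+"1.npz",**f)
    p=w2pix(f,[458,-230,28])[0].astype(int); print(p)
    I=f["frame"][p[1]-50:p[1]+50,p[0]-60:p[0]+60,::-1]
    cv2.imwrite(f"pics/{n}1.png",cv2.resize(I,None,fx=5,fy=5,interpolation=cv2.INTER_CUBIC))
E
```

```text
time_s: 2.3
tool_pos: [461.1, -231.4, 24.6]
tool_rot: [179.9, -0.1, 17.8]
wrist_force: [0.0, 0.3, 0.0]
opening: 55.1
[ 461.07744665 -231.44449226   24.63863162] [ 1.79931417e+02 -7.03758444e-02  1.77510638e+01]
[359 231]
[307 167]
```

View pics/side1.png

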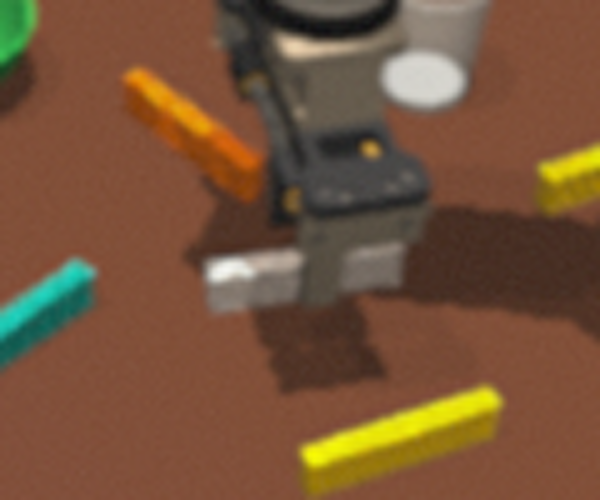

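View pics/top1.png

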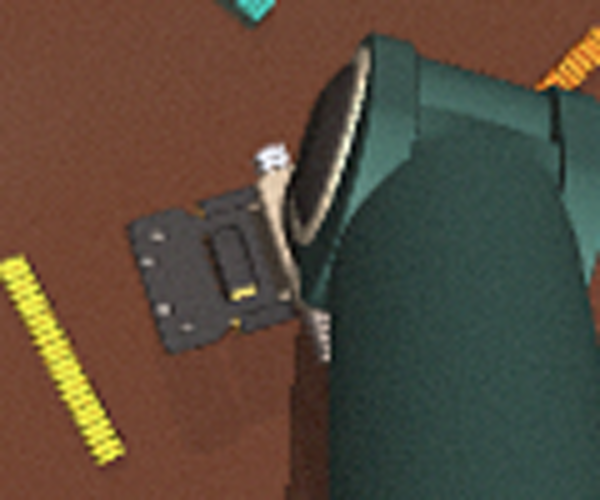

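The fingers straddle the silver strip: in the side crop its ends show either side of the finger at (205,290) and (400,265). I'll lower to about 16 mm and grip.

```bash
python3 -m jog '[0.4,0,0,0.5,0, 0.4,0,0,0.3,0, 0.4,0,0,0,0, 0.4,0,0,0,0]'; python3 -m jog '[1,0,0,0,0, 1,0,0,0,0, 1,0,0,0,0, 1,0,0,0,0, 1,0,0,0,0, 1,0,0,0,0]' 40; python3 -c "
from bench import manip
s=manip.get_obs();print(s['tool_pos'],s['tool_rot'],s['wrist_force'])"
```

```text
time_s: 2.8
tool_pos: [460.2, -231.0, 15.5]
tool_rot: [-180.0, 0.0, 17.8]
wrist_force: [0.9, 0.5, 0.2]
opening: 55.3
time_s: 3.4
tool_pos: [460.3, -231.1, 15.6]
tool_rot: [180.0, 0.0, 17.8]
wrist_force: [0.3, 0.8, -0.5]
opening: 13.4
[ 460.28654241 -231.10719387   15.56627985] [1.79993688e+02 7.16806768e-04 1.77563736e+01] [ 0.3143181   0.76338351 -0.4787586 ]
```

```bash
python3 -m jog '[1,0,0,-1.5,0, 1,0,0,-2.5,0, 1,0,0,-2.5,0.48, 1,0.8,-2,-2,0, 1,0.8,-3.5,-1,0, 1,0.8,-3.5,0,0, 1,0.8,-3.5,0,0, 1,0.8,-3.5,0,0, 1,0.8,-3.5,0,0, 1,0.8,-3.5,0,0]'; python3 -m jog '[1,0.8,-3,0,0, 1,0.5,-2,0,0, 1,0,0,0,0, 1,0,0,0,0]'
```

```text
time_s: 4.4
tool_pos: [452.9, 6.9, 110.6]
tool_rot: [180.0, 0.0, 15.3]
wrist_force: [0.1, -0.0, -1.6]
opening: 13.5
time_s: 4.8
tool_pos: [452.4, 57.0, 110.4]
tool_rot: [180.0, 0.0, 15.4]
wrist_force: [-0.4, 0.3, -0.8]
opening: 13.6
```

```bash
cat > look.py <<'E'
import sys
from bench import manip,imaging
from h import *
tag=sys.argv[1]
s=manip.get_obs(); p=s["tool_pos"]; yaw=np.radians(s["tool_rot"][2]); print(p,s["tool_rot"],s["wrist_force"])
R=np.array([[np.cos(yaw),-np.sin(yaw)],[np.sin(yaw),np.cos(yaw)]])
for n in ("top","side"):
    f=imaging.grab_frame(n); np.savez(n+tag+".npz",**f)
    I=f["frame"][:,:,::-1].copy()
    c=w2pix(f,[p[0],p[1],60])[0].astype(int); a,b=max(c[1]-60,0),max(c[0]-80,0)
    J=cv2.resize(I[a:a+120,b:b+160],None,fx=5,fy=5,interpolation=cv2.INTER_CUBIC)
    # predicted strip box (centre = tcp)
    for z in (p[2]-15.6,p[2]+12.4):
        q=np.array([[x,y] for x,y in ((-55,-7),(55,-7),(55,7),(-55,7))])@R.T+p[:2]
        px=(w2pix(f,np.c_[q,[z]*4])-[b,a]+.5)*5
        cv2.polylines(J,[px.astype(np.int32)],True,(0,255,0),1)
    cv2.imwrite(f"pics/{n}{tag}.png",J)
E
python3 look.py 2
```

```text
[452.40657777  57.01115799 110.41737799] [1.79981525e+02 3.51600527e-02 1.54055848e+01] [-0.36007506  0.26724022 -0.77080888]
```

View pics/side2.png

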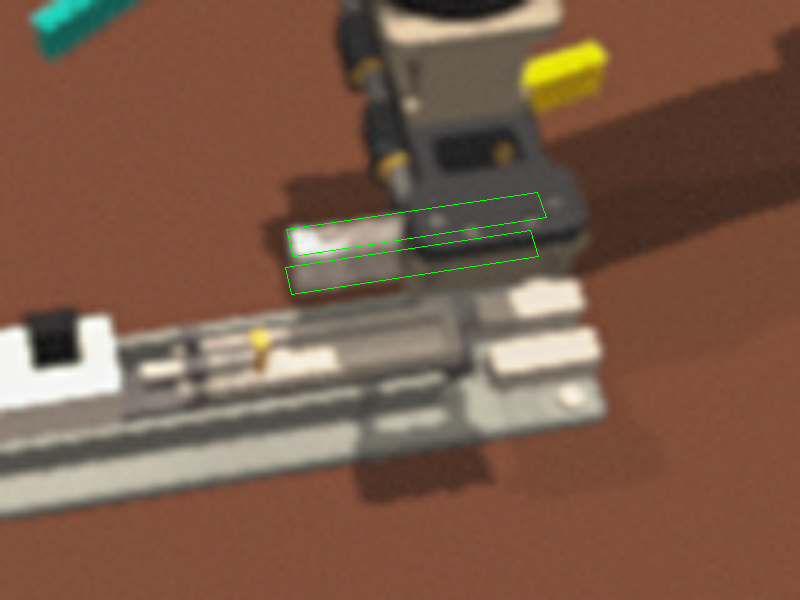

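View pics/top2.png

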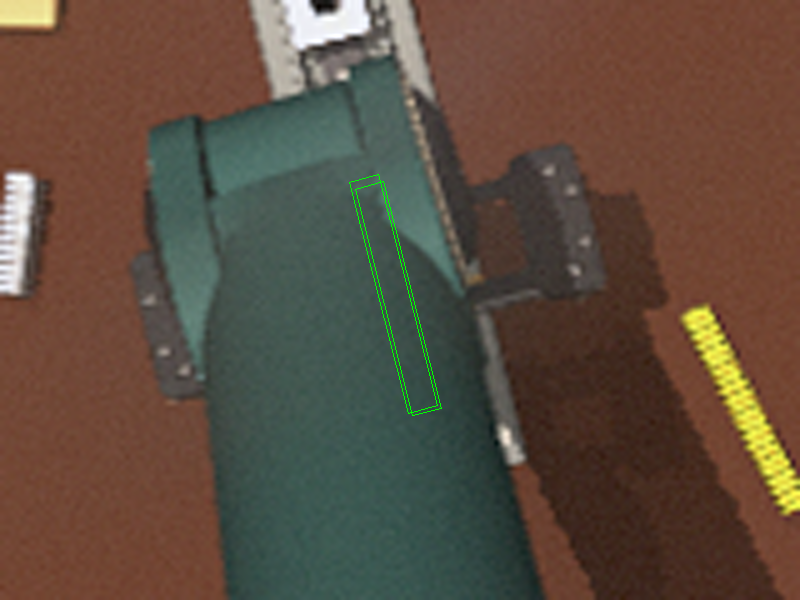

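```bash
cat > ov.py <<'E'
from h import *
def ov(n,tag,o,yaw,fn,ins=-5,win=None,fx=5):
    f=dict(np.load(f"{n}{tag}.npz")); I=f["frame"][:,:,::-1].copy()
    c,s=np.cos(np.radians(yaw)),np.sin(np.radians(yaw))
    def W(x,y,z): return [o[0]+c*x-s*y,o[1]+s*x+c*y,z]
    b,a,w,h=win
    J=cv2.resize(I[a:a+h,b:b+w],None,fx=fx,fy=fx,interpolation=cv2.INTER_CUBIC)
    def box(x0,x1,y0,y1,z,col):
        px=(w2pix(f,[W(x0,y0,z),W(x1,y0,z),W(x1,y1,z),W(x0,y1,z)])-[b,a]+.5)*fx
        cv2.polylines(J,[px.astype(np.int32)],True,col,1)
    box(-75,300,-40,40,12,(0,255,0)); box(-75,300,-40,40,0,(0,255,255))
    box(-75,300,20,25,37,(255,0,255)); box(-75,300,-25,-20,37,(255,0,255))
    box(145,265,-19,19,64,(255,0,0))
    box(ins-4,ins,-9,9,37,(0,0,255)); box(ins+85,ins+86,-4.5,4.5,56,(0,200,0))
    cv2.imwrite(fn,J)
E
python3 - <<'E'
from ov import *
c,s=np.cos(np.radians(15.35)),np.sin(np.radians(15.35))
g=np.array([438.06,53.2])
for k,(dx,dy) in enumerate(((2,1.4),(2,-.5))):
    o=g+dx*np.array([c,s])+dy*np.array([-s,c]); print(o)
    ov("side","0",o,15.3,f"pics/ovs{k}.png",win=(180,230,170,70),fx=4.7)
    ov("top","0",o,15.3,f"pics/ovt{k}.png",win=(190,110,85,165),fx=3.6)
a,b=[cv2.imread(f"pics/ovs{k}.png") for k in (0,1)]; cv2.imwrite("pics/ovs.png",cv2.resize(np.vstack([a,b]),(720,593)) )
a,b=[cv2.imread(f"pics/ovt{k}.png") for k in (0,1)]; cv2.imwrite("pics/ovt.png",np.hstack([a,b]))
E
```

```text
[439.618053    55.07948686]
[440.1210109   53.24726598]
```

View pics/ovs.png

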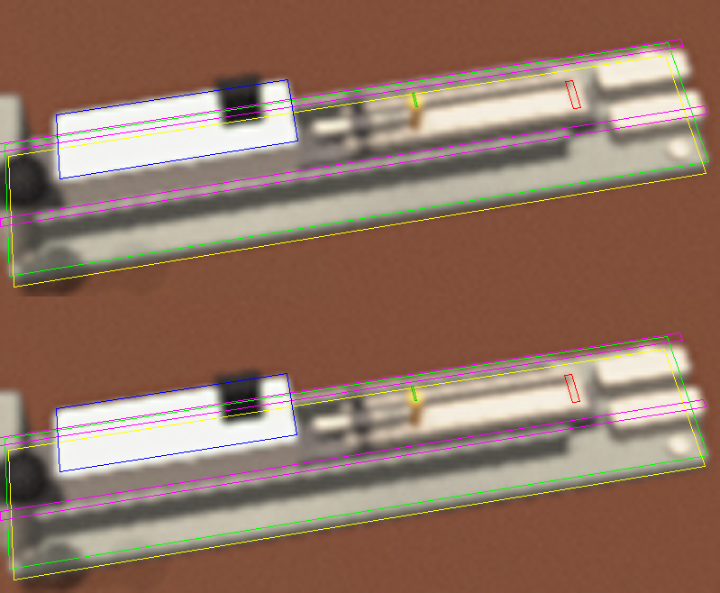

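View pics/ovt.png

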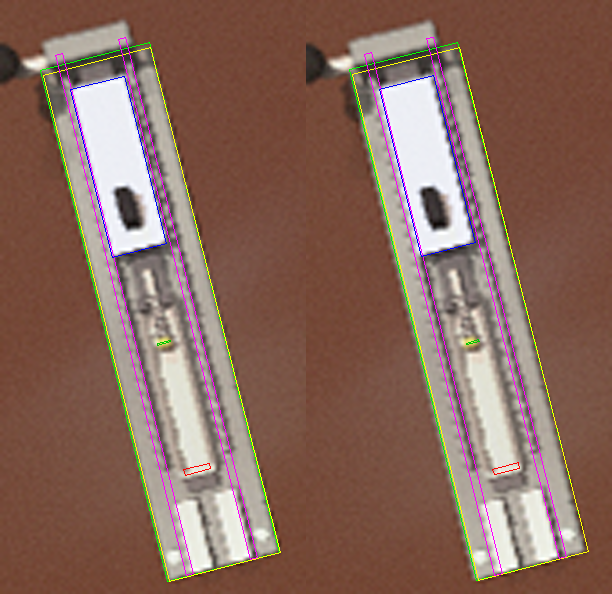

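```bash
python3 -m jog '[1,-0.4,-0.11,1,0, 1,-0.4,0,2,0, 1,-0.4,0,1.5,0, 1,0,0,0.4,0, 1,0,0,0,0, 1,0,0,0,0]'; python3 look.py 3
```

```text
time_s: 5.5
tool_pos: [441.3, 54.9, 61.9]
tool_rot: [180.0, -0.0, 15.3]
wrist_force: [0.1, -0.8, -1.1]
opening: 13.5
[441.3363077   54.94231711  61.8589301 ] [ 1.79994132e+02 -4.07853438e-02  1.53232258e+01] [ 0.13099889 -0.78076748 -1.09685412]
```

View pics/side3.png

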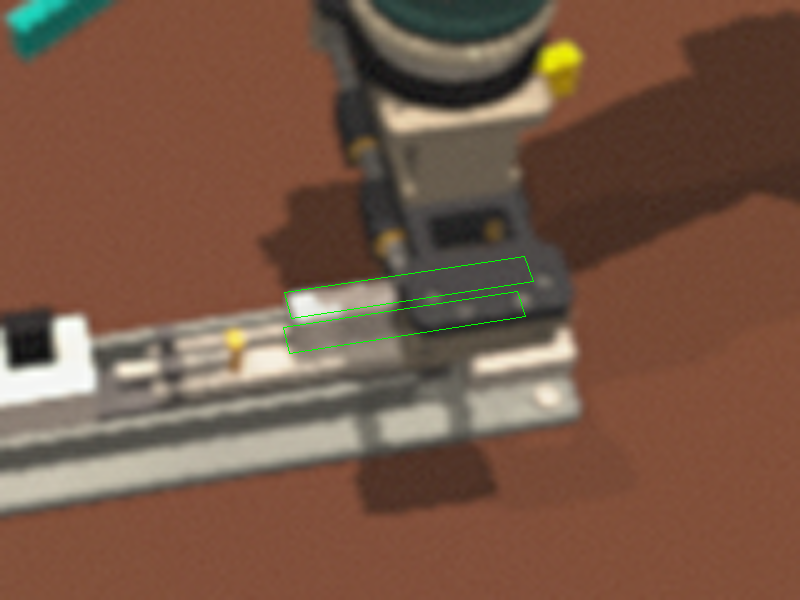

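```bash
python3 -m jog '[1,0,-0.02,0.3,0, 1,0,0,0.2,0, 1,0,0,0.15,0, 1,0,0,0,0, 1,0,0,0,0]'; python3 -c "
from bench import manip
s=manip.get_obs();print(s['tool_pos'],s['wrist_force'])"
```

```text
time_s: 6.1
tool_pos: [440.7, 55.3, 55.0]
tool_rot: [180.0, 0.0, 15.4]
wrist_force: [0.5, 1.1, -1.2]
opening: 13.4
[440.74608306  55.31964705  55.03517526] [ 0.54584845  1.11991299 -1.19521619]
```

```bash
python3 -m jog '[1,0.2,0,0,0, 1,0.2,0,0,0, 1,0.2,0,0,0, 1,0.2,0,0,0, 1,0.2,0,0,0, 1,0.2,0,0,0, 1,0.2,0,0,0, 1,0.2,0,0,0]'; cat > st.py <<'E'
from bench import manip
import numpy as np
F=[]
s=manip.get_obs(); o=np.array([439.7,54.7]); y=np.radians(15.35); A=np.array([[np.cos(y),np.sin(y)],[-np.sin(y),np.cos(y)]])
print("clip xy",(A@(s["tool_pos"][:2]-o)).round(2),"z",s["tool_pos"][2].round(2),"F along/lat",(A@s["wrist_force"][:2]).round(2),"Fz",s["wrist_force"][2].round(2),"M",s["moment"].round(3),"yaw",s["tool_rot"].round(2))
E
python3 st.py
```

```text
time_s: 6.9
tool_pos: [456.3, 59.6, 55.0]
tool_rot: [180.0, 0.0, 15.4]
wrist_force: [-0.7, -0.6, -0.3]
opening: 13.4
clip xy [17.33  0.33] z 55.05 F along/lat [-0.85 -0.44] Fz -0.26 M [ 0.024 -0.041 -0.006] yaw [180.     0.    15.36]
```

```bash
python3 -m jog '[1,0.1,0,0,0, 1,0.1,0,0,0, 1,0.1,0,0,0, 1,0.1,0,0,0, 1,0.1,0,0,0]'; python3 st.py;  python3 -m jog '[1,0.1,0,0,0, 1,0.1,0,0,0, 1,0.1,0,0,0, 1,0.1,0,0,0, 1,0.1,0,0,0]'; python3 st.py
```

```text
time_s: 7.4
tool_pos: [461.0, 60.8, 55.1]
tool_rot: [180.0, 0.0, 15.4]
wrist_force: [-1.2, -0.5, -1.3]
opening: 13.6
clip xy [22.2   0.26] z 55.07 F along/lat [-1.32 -0.18] Fz -1.33 M [ 0.009  0.008 -0.031] yaw [1.800e+02 1.000e-02 1.535e+01]
time_s: 7.9
tool_pos: [464.7, 61.9, 54.8]
tool_rot: [180.0, 0.1, 15.4]
wrist_force: [-3.9, -0.4, 1.1]
opening: 13.5
clip xy [26.03  0.29] z 54.8 F along/lat [-3.84  0.66] Fz 1.08 M [-0.203  0.867 -0.033] yaw [1.800e+02 1.400e-01 1.535e+01]
```

```bash
python3 -m jog '[1,0.1,0,0,0, 1,0.1,0,0,0, 1,0.1,0,0,0, 1,0.1,0,0,0, 1,0.1,0,0,0, 1,0.1,0,0,0, 1,0.1,0,0,0, 1,0.1,0,0,0]'; python3 st.py;  python3 -m jog '[1,0.1,0,0,0, 1,0.1,0,0,0, 1,0.1,0,0,0, 1,0.1,0,0,0, 1,0.1,0,0,0, 1,0.1,0,0,0, 1,0.1,0,0,0, 1,0.1,0,0,0, 1,0,0,0,0]'; python3 st.py
```

```text
time_s: 8.7
tool_pos: [473.4, 64.2, 55.0]
tool_rot: [180.0, 0.0, 15.4]
wrist_force: [-4.9, -1.8, -0.7]
opening: 13.2
clip xy [35.02  0.29] z 54.96 F along/lat [-5.18 -0.49] Fz -0.65 M [-0.315  1.006 -0.069] yaw [1.800e+02 3.000e-02 1.536e+01]
time_s: 9.6
tool_pos: [481.4, 66.5, 55.0]
tool_rot: [180.0, -0.0, 15.4]
wrist_force: [-5.0, -1.2, -1.0]
opening: 13.5
clip xy [43.37  0.32] z 55.03 F along/lat [-5.09  0.18] Fz -0.98 M [-0.311  1.041  0.042] yaw [ 1.800e+02 -1.000e-02  1.536e+01]
```

```bash
python3 -m jog '[1,0.08,0,0,0, 1,0.08,0,0,0, 1,0.08,0,0,0, 1,0.08,0,0,0, 1,0.08,0,0,0, 1,0.08,0,0,0, 1,0.08,0,0,0, 1,0,0,0,0]'; python3 st.py;  python3 -m jog '[1,0.05,0,0,0, 1,0.05,0,0,0, 1,0.05,0,0,0]'; python3 st.py; python3 -m jog '[1,0.04,0,0,0, 1,0.04,0,0,0]'; python3 st.py
```

```text
time_s: 10.4
tool_pos: [486.7, 67.9, 55.0]
tool_rot: [180.0, 0.0, 15.4]
wrist_force: [-4.9, -1.6, -1.2]
opening: 13.5
clip xy [48.82  0.28] z 55.03 F along/lat [-5.19 -0.21] Fz -1.15 M [-0.399  1.089  0.007] yaw [1.800e+02 1.000e-02 1.535e+01]
time_s: 10.7
tool_pos: [487.9, 68.3, 55.0]
tool_rot: [180.0, 0.0, 15.4]
wrist_force: [-4.8, -1.0, -1.2]
opening: 13.4
clip xy [50.09  0.31] z 55.0 F along/lat [-4.86  0.27] Fz -1.17 M [-0.34   1.259 -0.011] yaw [1.800e+02 3.000e-02 1.536e+01]
time_s: 10.9
tool_pos: [488.7, 68.5, 55.0]
tool_rot: [180.0, 0.0, 15.4]
wrist_force: [-4.7, -1.4, -1.3]
opening: 13.8
clip xy [50.93  0.28] z 55.04 F along/lat [-4.87 -0.11] Fz -1.3 M [-3.240e-01  1.236e+00  1.000e-03] yaw [1.800e+02 2.000e-02 1.536e+01]
```

```bash
for i in 1 2; do :; done; python3 -m jog '[1,0.04,0,0,0, 1,0.04,0,0,0]'; python3 st.py; python3 -m jog '[1,0.04,0,0,0, 1,0,0,0,0]' >/dev/null; python3 st.py; python3 -m jog '[1,0.04,0,0,0, 1,0,0,0,0]' >/dev/null; python3 st.py
```

```text
time_s: 11.1
tool_pos: [489.5, 68.6, 55.0]
tool_rot: [180.0, 0.0, 15.4]
wrist_force: [-4.8, -1.5, -0.8]
opening: 14.0
clip xy [51.68  0.27] z 55.02 F along/lat [-5.02 -0.18] Fz -0.85 M [-0.336  1.204  0.009] yaw [1.800e+02 3.000e-02 1.535e+01]
clip xy [52.22  0.29] z 55.03 F along/lat [-5.16  0.5 ] Fz -0.11 M [-3.37e-01  1.13e+00  1.00e-03] yaw [1.800e+02 1.000e-02 1.535e+01]
clip xy [52.55  0.27] z 55.03 F along/lat [-4.58 -0.36] Fz -0.81 M [-0.321  1.159 -0.042] yaw [1.800e+02 2.000e-02 1.535e+01]
```

```bash
python3 -m jog '[1,0.04,0,0,0, 1,0,0,0,0]' >/dev/null; python3 st.py; python3 -m jog '[1,0.04,0,0,0, 1,0,0,0,0]' >/dev/null; python3 st.py; python3 -m jog '[1,0.04,0,0,0, 1,0,0,0,0]' >/dev/null; python3 st.py
```

```text
clip xy [52.97  0.28] z 55.05 F along/lat [-5.39 -0.25] Fz 0.46 M [-0.31   1.244  0.017] yaw [1.800e+02 2.000e-02 1.535e+01]
clip xy [53.19  0.26] z 54.99 F along/lat [-4.94  0.42] Fz -1.01 M [-0.355  1.25  -0.028] yaw [1.800e+02 4.000e-02 1.535e+01]
clip xy [53.25  0.29] z 54.97 F along/lat [-6.88 -0.33] Fz -0.39 M [-0.373  1.406  0.023] yaw [1.7999e+02 8.0000e-02 1.5360e+01]
```

```bash
python3 -m jog '[1,0.04,0,0,0, 1,0,0,0,0]' >/dev/null; python3 st.py
```

```text
clip xy [53.23  0.28] z 54.91 F along/lat [-6.77 -0.09] Fz 0.99 M [-0.441  1.611  0.012] yaw [1.7999e+02 1.3000e-01 1.5350e+01]
```

```bash
python3 -m jog '[1,-0.1,0,0,0, 1,-0.1,0,0,0, 1,0,0,0,0]' >/dev/null; python3 st.py; python3 -m jog '[1,0,0,0.1,0, 1,0,0,0.1,0, 1,0,0,0.1,0, 1,0,0,0,0]' >/dev/null; python3 st.py;
```

```text
clip xy [52.12  0.27] z 55.04 F along/lat [-5.43 -0.46] Fz -1.02 M [-0.287  1.156  0.002] yaw [1.800e+02 1.000e-02 1.535e+01]
clip xy [52.83  0.32] z 52.4 F along/lat [-5.16 -0.07] Fz 2.0 M [-0.276  1.065 -0.043] yaw [ 1.7999e+02 -6.0000e-02  1.5360e+01]
```

```bash
python3 -m jog '[1,-0.05,0,0,0, 1,0,0,0,0]' >/dev/null; python3 st.py; python3 -m jog '[1,0,0,0.1,0, 1,0,0,0.1,0, 1,0,0,0,0]' >/dev/null; python3 st.py;
```

```text
clip xy [52.16  0.31] z 52.34 F along/lat [-5.2  -0.62] Fz 2.44 M [-0.232  1.045 -0.016] yaw [ 1.800e+02 -5.000e-02  1.536e+01]
clip xy [51.79  0.3 ] z 49.98 F along/lat [-5.5  0.3] Fz 1.52 M [-0.28   1.056  0.013] yaw [180.     0.    15.36]
```

```bash
python3 -m jog '[1,0,0,0.1,0, 1,0,0,0.1,0, 1,0,0,0,0]' >/dev/null; python3 st.py; python3 -m jog '[1,0,0,0.1,0, 1,0,0,0.05,0, 1,0,0,0,0]' >/dev/null; python3 st.py; python3 -m jog '[1,0,0,0.06,0, 1,0,0,0,0]' >/dev/null; python3 st.py;
```

```text
clip xy [51.68  0.33] z 47.92 F along/lat [-5.3   0.51] Fz 2.39 M [-2.860e-01  1.082e+00 -1.000e-03] yaw [-1.800e+02  2.000e-02  1.536e+01]
clip xy [51.71  0.31] z 46.49 F along/lat [-4.99  0.27] Fz 1.39 M [-0.258  1.069  0.036] yaw [-1.800e+02  1.000e-02  1.535e+01]
clip xy [51.72  0.33] z 45.93 F along/lat [-4.35  0.6 ] Fz 1.5 M [-0.205  1.075  0.025] yaw [1.800e+02 1.000e-02 1.536e+01]
```

```bash
python3 -m jog '[1,0,0,0.05,0, 1,0,0,0,0]' >/dev/null; python3 st.py; python3 -m jog '[0.7,0,0,0,0, 0.6,0,0,0,0, 0.6,0,0,0,0, 0.6,0,0,0,0]'; python3 st.py; python3 look.py 4
```

```text
clip xy [51.84  0.29] z 45.55 F along/lat [-5.6  -0.63] Fz 3.05 M [-0.257  1.106 -0.02 ] yaw [180.    -0.    15.36]
time_s: 14.9
tool_pos: [490.3, 68.9, 45.7]
tool_rot: [180.0, -0.1, 15.4]
wrist_force: [0.3, 0.8, -0.0]
opening: 37.2
clip xy [52.58  0.28] z 45.66 F along/lat [0.53 0.72] Fz -0.05 M [0.041 0.    0.059] yaw [ 1.800e+02 -9.000e-02  1.535e+01]
[490.3296506   68.88686574  45.66087199] [ 1.79999816e+02 -8.53413738e-02  1.53536686e+01] [ 0.32240279  0.83849426 -0.04829569]
```

View pics/side4.png

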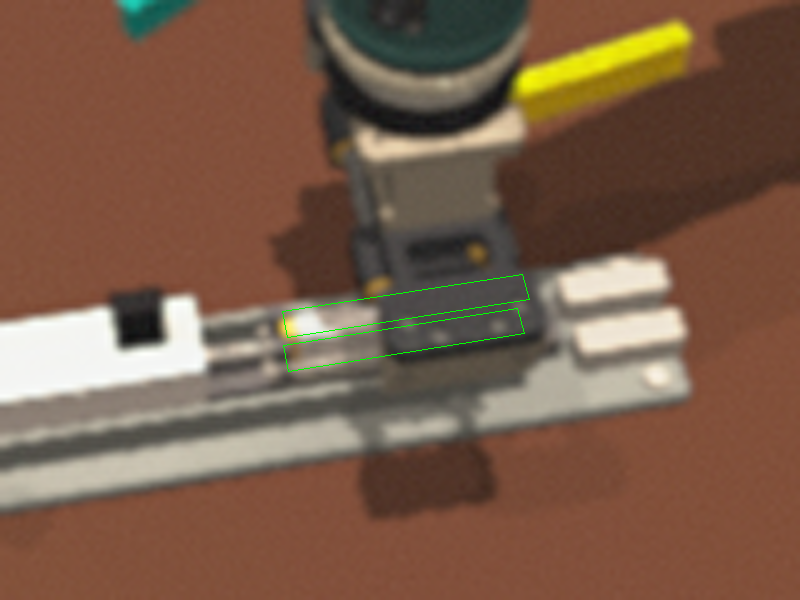

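```bash
python3 -m jog '[0.6,0,0,-1,0, 0.6,0,0,-2,0, 0.6,0,0,-3,0, 0.6,0,0,-1.5,0, 0.6,3,0,0,0, 0.6,4,0,0,0, 0.6,3.5,0,0,0, 0.6,1,0,0,0, 0.6,0,0,0,0]'; python3 st.py; python3 look.py 5
python3 - <<'E'
from ov import *
ov("side","5",[439.7,54.7],15.35,"pics/ovs5.png",win=(180,225,170,75),fx=4.7)
E
```

```text
time_s: 15.9
tool_pos: [601.2, 99.6, 120.6]
tool_rot: [-180.0, -0.0, 15.4]
wrist_force: [0.7, -0.2, 0.2]
opening: 37.0
clip xy [167.58   0.56] z 120.57 F along/lat [ 0.66 -0.34] Fz 0.18 M [-0.01   0.004  0.019] yaw [-1.7998e+02 -2.0000e-02  1.5370e+01]
[601.15443259  99.59653419 120.57241534] [-1.79980608e+02 -2.32517825e-02  1.53707449e+01] [ 0.729186   -0.1532638   0.17548119]
```

View pics/ovs5.png

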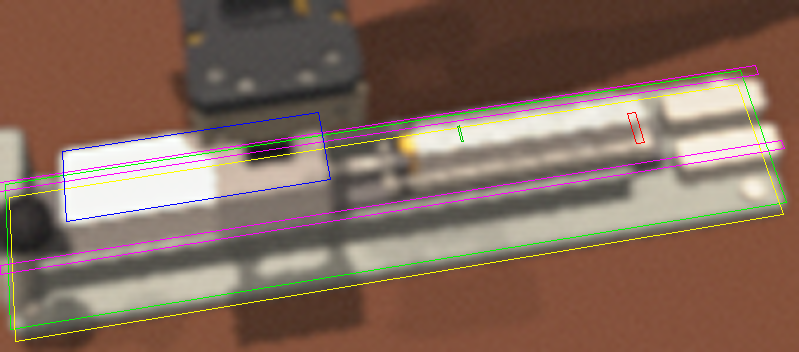

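View pics/side5.png

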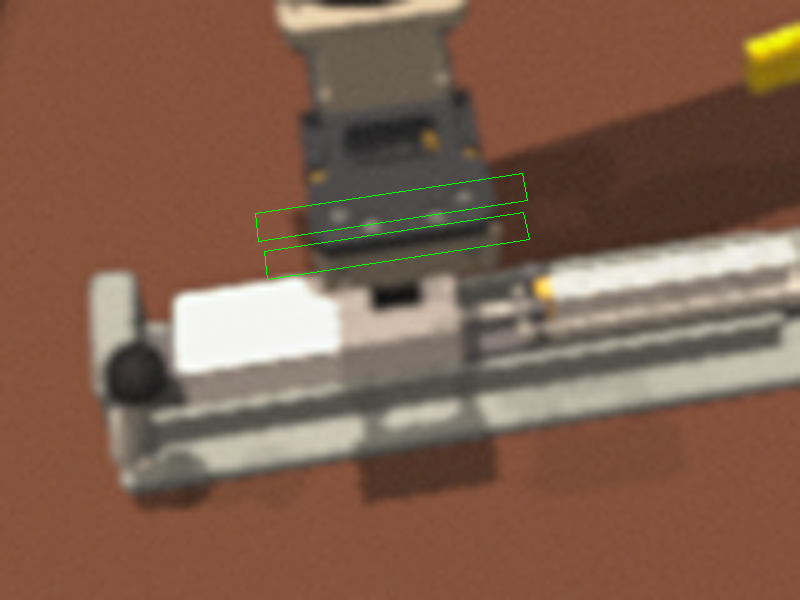

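The strip lies in the channel with the brass follower at its rear end, crop (405,140), and its front at about (640,110). I'll overlay a seated-strip model to check the height.

```bash
python3 - <<'E'
from h import *
f=dict(np.load("side5.npz")); I=f["frame"][:,:,::-1]; b,a,w,h=255,225,100,60
J=cv2.resize(I[a:a+h,b:b+w],None,fx=7.5,fy=7.5,interpolation=cv2.INTER_CUBIC)
c,s=np.cos(np.radians(15.35)),np.sin(np.radians(15.35)); o=[439.7,54.7]
for z,x0,col in ((58,-5,(0,255,0)),(30,-5,(0,255,255))):
    q=[[o[0]+c*x-s*y,o[1]+s*x+c*y,z] for x,y in ((x0,-7),(x0+110,-7),(x0+110,7),(x0,7))]
    cv2.polylines(J,[((w2pix(f,q)-[b,a]+.5)*7.5).astype(np.int32)],True,col,1)
cv2.imwrite("pics/seat.png",J)
D=cv2.medianBlur(f["depth"],3)
for x in (5,20,40,60,80,95):
    for y in (-3,0,3):
        q=w2pix(f,[[o[0]+c*x-s*y,o[1]+s*x+c*y,58]])[0].round().astype(int)
        print(x,y,pix2w(f,[q],depth=[D[q[1],q[0]]])[0].round(1))
E
```

```text
5 -3 [445.5  51.1  55.9]
5 0 [445.4  54.   56.2]
5 3 [443.1  56.7  56.5]
20 -3 [458.2  40.3  34.5]
20 0 [458.9  58.6  57.2]
20 3 [458.7  60.9  56.7]
40 -3 [478.9  62.2  56.1]
40 0 [478.8  65.9  57.6]
40 3 [476.4  68.3  57.5]
60 -3 [498.9  66.5  55.9]
60 0 [498.7  68.9  55.5]
60 3 [496.3  70.6  54.4]
80 -3 [518.7  72.   57.6]
80 0 [516.2  74.5  57.7]
80 3 [515.9  79.   56.5]
95 -3 [533.1  63.   38.2]
95 0 [531.7  77.   55.4]
95 3 [531.1  83.6  57.5]
```

View pics/seat.png

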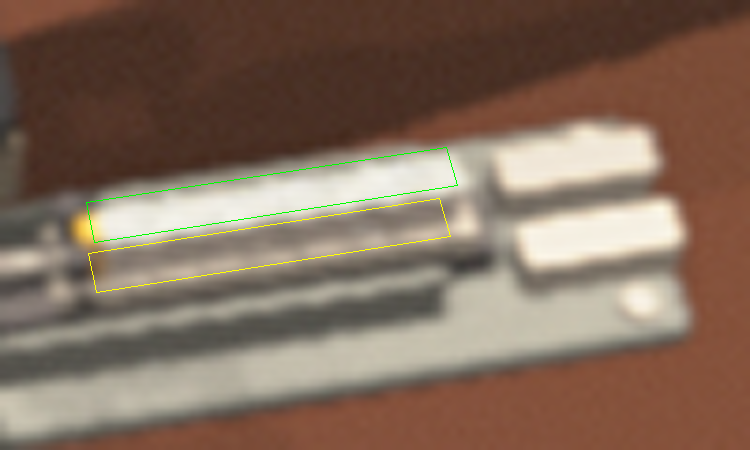

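```bash
python3 -m jog '[0.6,0.1,0.03,1.5,0, 0.6,0,0,2,0, 0.6,0,0,1,0, 0.6,0,0,0.3,0, 0.6,0,0,0,0, 0.6,0,0,0,0]'; python3 st.py; python3 look.py 6
```

```text
time_s: 16.6
tool_pos: [601.8, 99.2, 73.0]
tool_rot: [180.0, -0.1, 15.4]
wrist_force: [-0.0, 0.2, 0.8]
opening: 36.7
clip xy [1.6813e+02 1.0000e-02] z 72.99 F along/lat [0.03 0.23] Fz 0.84 M [ 0.049 -0.008  0.031] yaw [ 1.800e+02 -5.000e-02  1.535e+01]
[601.82933102  99.21979576  72.99450561] [ 1.79996002e+02 -5.00755187e-02  1.53542323e+01] [-0.03265641  0.23153097  0.83983824]
```

View pics/side6.png

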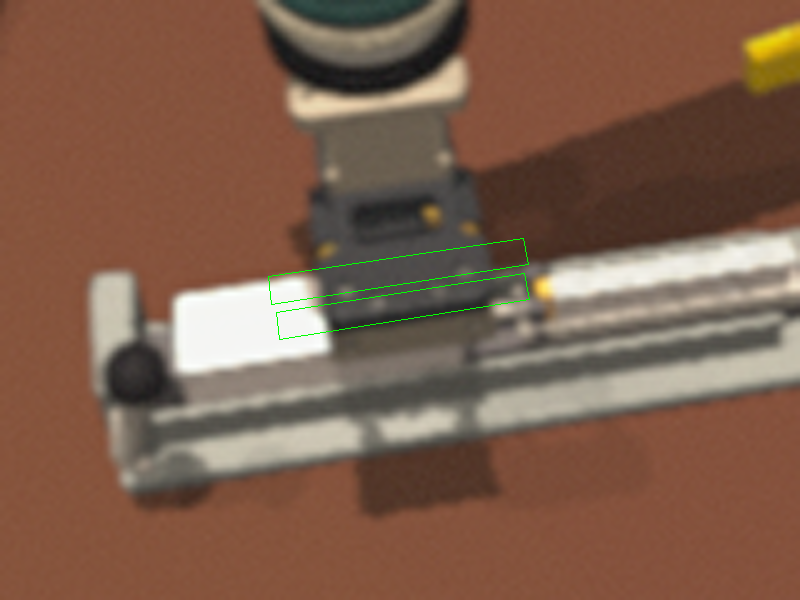

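```bash
python3 -m jog '[1,0,0,0,0, 1,0,0,0,0, 1,0,0,0,0, 1,0,0,0,0]' 25; python3 st.py; python3 -m jog '[1,-0.3,0,0,0, 1,-0.5,0,0,0, 1,-0.5,0,0,0, 1,-0.5,0,0,0, 1,-0.5,0,0,0]'; python3 st.py
```

```text
time_s: 17.1
tool_pos: [601.8, 98.3, 72.6]
tool_rot: [179.9, -0.0, 15.3]
wrist_force: [0.4, -1.7, 0.6]
opening: 11.9
clip xy [167.84  -0.87] z 72.62 F along/lat [-0.01 -1.73] Fz 0.55 M [-0.336 -0.113  0.007] yaw [ 1.7994e+02 -1.0000e-02  1.5320e+01]
time_s: 17.6
tool_pos: [580.5, 92.5, 72.7]
tool_rot: [180.0, -0.2, 15.3]
wrist_force: [5.7, -1.6, -2.1]
opening: 11.7
clip xy [145.76  -0.81] z 72.66 F along/lat [ 5.04 -3.04] Fz -2.07 M [-0.323 -0.954 -0.067] yaw [ 1.7996e+02 -1.6000e-01  1.5320e+01]
```

```bash
python3 -m jog '[1,-0.4,0.06,0,0, 1,-0.4,0,0,0, 1,-0.4,0,0,0, 1,-0.4,0,0,0, 1,-0.4,0,0,0]'; python3 st.py;python3 -m jog '[1,-0.4,0,0,0, 1,-0.5,0,0,0, 1,-0.5,0,0,0, 1,-0.5,0,0,0, 1,-0.5,0,0,0, 1,-0.5,0,0,0]'; python3 st.py
```

```text
time_s: 18.1
tool_pos: [560.3, 87.0, 72.6]
tool_rot: [180.0, -0.0, 15.3]
wrist_force: [4.7, -0.8, -1.4]
opening: 11.7
clip xy [124.8   -0.78] z 72.63 F along/lat [ 4.32 -2.06] Fz -1.37 M [-0.286 -1.033 -0.1  ] yaw [ 1.7999e+02 -4.0000e-02  1.5350e+01]
time_s: 18.7
tool_pos: [532.1, 79.3, 72.6]
tool_rot: [180.0, -0.0, 15.4]
wrist_force: [5.7, -1.9, -1.3]
opening: 11.8
clip xy [95.66 -0.72] z 72.62 F along/lat [ 5.01 -3.3 ] Fz -1.33 M [-0.301 -1.109  0.004] yaw [ 1.7999e+02 -3.0000e-02  1.5350e+01]
```

```bash
python3 -m jog '[1,-0.5,0,0,0, 1,-0.5,0,0,0, 1,-0.5,0,0,0, 1,-0.5,0,0,0, 1,-0.5,0,0,0, 1,-0.5,0,0,0, 1,-0.5,0,0,0, 1,-0.5,0,0,0, 1,0,0,0,0]'; python3 st.py
```

```text
time_s: 19.6
tool_pos: [492.7, 68.5, 72.6]
tool_rot: [180.0, 0.1, 15.4]
wrist_force: [2.2, -2.9, 1.5]
opening: 12.1
clip xy [54.74 -0.66] z 72.59 F along/lat [ 1.34 -3.37] Fz 1.53 M [-0.466 -0.381 -0.04 ] yaw [1.7999e+02 7.0000e-02 1.5350e+01]
```

```bash
python3 -m jog '[1,-0.3,0,0,0, 1,-0.4,0,0,0, 1,-0.3,0,0,0, 1,0,0,0,0]'; python3 st.py; python3 -m jog '[1,-0.15,0,0,0, 1,-0.15,0,0,0, 1,-0.1,0,0,0, 1,0,0,0,0]'; python3 st.py
```

```text
time_s: 20.0
tool_pos: [483.7, 66.1, 72.6]
tool_rot: [180.0, 0.0, 15.3]
wrist_force: [3.1, -2.5, 2.0]
opening: 11.8
clip xy [45.45 -0.65] z 72.58 F along/lat [ 2.36 -3.24] Fz 1.99 M [-0.421 -0.661 -0.008] yaw [1.7999e+02 2.0000e-02 1.5350e+01]
time_s: 20.4
tool_pos: [480.2, 65.1, 72.6]
tool_rot: [180.0, -0.0, 15.4]
wrist_force: [4.8, -2.0, 2.0]
opening: 11.8
clip xy [41.8  -0.64] z 72.6 F along/lat [ 4.09 -3.17] Fz 1.96 M [-0.366 -0.914 -0.021] yaw [ 1.7999e+02 -1.0000e-02  1.5360e+01]
```

```bash
python3 -m jog '[1,-0.1,0,0,0, 1,-0.1,0,0,0, 1,0,0,0,0]' >/dev/null; python3 st.py; python3 -m jog '[1,-0.1,0,0,0, 1,-0.1,0,0,0, 1,0,0,0,0]'>/dev/null; python3 st.py
```

```text
clip xy [39.76 -0.6 ] z 72.6 F along/lat [ 3.14 -2.51] Fz 2.3 M [-0.378 -0.964 -0.064] yaw [ 1.7999e+02 -1.0000e-02  1.5360e+01]
clip xy [37.72 -0.63] z 72.57 F along/lat [ 4.27 -2.5 ] Fz 3.27 M [-0.377 -0.97  -0.045] yaw [179.99  -0.    15.36]
```

```bash
python3 -m jog '[1,-0.1,0,0,0, 1,-0.1,0,0,0, 1,0,0,0,0]' >/dev/null; python3 st.py; python3 -m jog '[1,-0.1,0,0,0, 1,0,0,0,0]'>/dev/null; python3 st.py;  python3 -m jog '[1,-0.1,0,0,0, 1,0,0,0,0]'>/dev/null; python3 st.py
```

```text
clip xy [36.8  -0.63] z 72.61 F along/lat [ 6.51 -3.15] Fz -0.37 M [-0.265 -1.511 -0.116] yaw [-1.800e+02 -1.300e-01  1.536e+01]
clip xy [36.8  -0.61] z 72.62 F along/lat [ 9.82 -3.2 ] Fz -3.74 M [-0.198 -1.971 -0.055] yaw [-179.99   -0.24   15.36]
clip xy [36.77 -0.59] z 72.64 F along/lat [12.24 -3.25] Fz -6.06 M [-0.128 -2.564 -0.068] yaw [-179.98   -0.36   15.37]
```

Hard stop after 131 mm of travel, and the force rises without motion. I'll relieve, release, retreat and check.

```bash
python3 -m jog '[1,0.2,0,0,0, 1,0,0,0,0, 0.6,0,0,0,0, 0.6,0,0,0,0, 0.6,0,0,0,0, 0.6,0,0,-2,0, 0.6,0,0,-4,0, 0.6,0,-3,-4,0, 0.6,0,4,-2,0, 0.6,0,4.5,0,0]'; python3 -m jog '[0.6,0,4.5,0,0, 0.6,0,4.5,0,0, 0.6,0,4.5,0,0, 0.6,0,4.5,0,0, 0.6,0,4.5,0,0, 0.6,0,0,0,0, 0.6,0,0,0,0]'
python3 st.py; python3 - <<'E'
from bench import imaging
from ov import *
for n in ("top","side"):
    f=imaging.grab_frame(n); np.savez(n+"7.npz",**f)
    cv2.imwrite(f"pics/{n}7.png",cv2.resize(f["frame"][:,:,::-1],(800,600)))
f=np.load("side7.npz"); b,a,w,h=180,225,170,75
cv2.imwrite("pics/final_crop.png",cv2.resize(f["frame"][a:a+h,b:b+w,::-1],None,fx=4.7,fy=4.7,interpolation=cv2.INTER_CUBIC))
E
```

```text
time_s: 22.7
tool_pos: [490.3, 12.8, 195.7]
tool_rot: [180.0, -0.3, 15.8]
wrist_force: [0.9, -0.1, -0.1]
opening: 36.5
time_s: 23.4
tool_pos: [547.5, -206.6, 191.4]
tool_rot: [-179.9, 0.1, 15.2]
wrist_force: [0.2, 0.5, -0.3]
opening: 37.1
clip xy [  34.75 -280.55] z 191.44 F along/lat [0.28 0.42] Fz -0.31 M [0.018 0.048 0.019] yaw [-1.7989e+02  1.1000e-01  1.5250e+01]
```

View pics/top7.png

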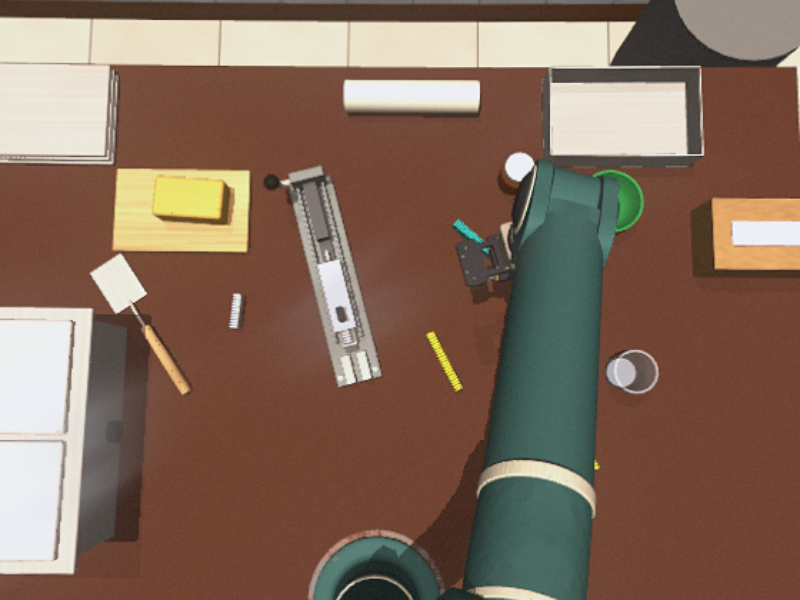

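View pics/final_crop.png

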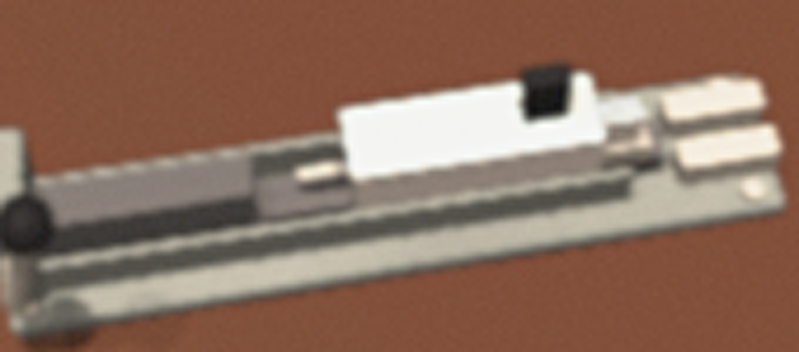

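```bash
python3 - <<'E'
from h import *
C=[]
for t in "07":
    f=dict(np.load(f"top{t}.npz")); g=cv2.cvtColor(f["frame"],cv2.COLOR_RGB2HSV)
    m=((g[...,2]>225)&(g[...,1]<25)).astype(np.uint8); k=np.zeros_like(m); k[120:245,195:256]=1; m&=k
    n,l,s,c=cv2.connectedComponentsWithStats(m); i=1+np.argmax(s[1:,4])
    q=pix2w(f,np.argwhere(l==i)[:,::-1],z=64)[:,:2]; y=np.radians(15.35); a=(q-[439.7,54.7])@[np.cos(y),np.sin(y)]
    print(s[i],"front/rear",np.percentile(a,[.5,99.5]).round(1)); 
E
```

```text
[210 132  26  49 611] front/rear [146.9 264.3]
[223 182  25  50 599] front/rear [ 16.7 133.7]
```

```bash
python3 -c "
from bench import close_job
print(close_job())"
```

```text
the job is handed in; nothing more can be done
None
```

The long silver strip is in the clipper's magazine and the cover rail is fully home over it. I handed the job in at about 23.5 s; no verdict was reported.

**Loading:** I pushed the strip back against the follower at about 5 N. The shoulders stopped it at a peak of about 7 N on the wrist, well under the 25 N limit. I then backed off about 1 mm, let it down and released it.

**Rail:** I drew the rail 131 mm by its fin to a hard stop, where the force reached about 12 N against the clipper.

**Last checks:**
- **Strip:** before the rail closed over it, the side view showed it flat and level, held by the follower at its rear. Its top measured about 54–58 mm against 58 mm nominal; nearly all my depth readings run about 2 mm low.
- **Rail:** the pictures give about 130 mm of travel from a start of roughly 4 mm, which agrees with the hard stop.
- **Gripper and bystanders:** the gripper ended clear of everything with zero force. In the last top view the short strip, cheese, cup and spatula looked unmoved. The jar and bowl were partly hidden behind the arm but looked in place.

**Disagreement:** the two cameras differed by about 2 mm on the clipper's centre line. Gripping the fin put the line about 1 mm from where I had placed the strip. That is within the channel's 2 mm of play each side and the 4 mm tolerance.

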